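Open a spice-grinder jar whose thread hand is unknown

TASK

Stand the square steel grinder jar from the front of the worktop, cap on and upright, right down in the free square pocket of the wooden crate, which keeps it from turning. Then unscrew its black blade cap: it comes off in less than a quarter turn, but some of these jars have a reverse thread, so if it does not loosen one way try the other; lift it well clear of the jar and finish with the cap still held up in the gripper, the jar left standing in its pocket. Leave the twin jar at the back closed and where it is, and do not knock the other things about.

Things in the scene. Friction and masses are not known exactly. Their poses are not given: they have to be found in the camera images.
- jar_a: steel grinder jar, square body 60 x 60 mm with rounded corners, foot tapered over its lowest 6 mm, 88 mm tall to the shoulder; 0.15 to 0.31 kg. Origin: centre of its underside; z up, x and y square to its sides (all four quarter-turns fit alike). Its neck thread is of the opposite hand to jar_b's: one opens anticlockwise seen from above, the other clockwise, and nothing outside shows which
- jar_b: the twin of jar_a, the same in every outer measure, thread of the other hand. Either jar may stand in either place: the one to open is the one standing in front on the open worktop (x below 0.56); the other, at the back (x above 0.68), is left alone
- cap_a: black ribbed cap of jar_a, 54 mm across, skirt 28 mm tall, a grey coupling 24 mm across and 11 mm tall on top, small blades hanging inside the neck; 60 g. Origin: centre of the skirt, 14 mm above its lower edge; closed it lies on the jar's axis 108 mm above the jar's underside, its lower edge 6 mm clear of the shoulder. The closed jar can be carried by its cap and then hangs 1 mm lower
- cap_b: cap of jar_b, like cap_a. Lug thread: 3 degrees of play, then a hard stop the wrong way (over 0.5 N m when turned 0.3 rad); the right way it turns with under 0.15 N m, lifts off from about 55 degrees and stops again at about 92. Turn some 75; the jar itself can give 6 degrees either way in the pocket. A 30 to 40 N grip carries the jar and just slips at a stop; do not force it harder
- jar_a_mouth (a point): centre of the rim of jar_a's round neck (39 mm across), 118 mm above its underside
- jar_b_mouth (a point): centre of the rim of jar_b's neck, 118 mm above its underside
- crate: heavy pale wooden crate that does not move, 80 x 218 mm and 60 mm tall, with 8 mm walls and floor and three square-cornered pockets in a row along its own y axis; a honey jar (top 92 mm above the worktop) stands in the middle one and a salt shaker (top 98 mm) in the one at the -y end. Origin: centre of its underside
- pocket (a point): centre of the floor of the crate's free pocket at its +y end, 8 mm above the worktop; the pocket is 64 x 64 mm (2 mm to spare on each side of the jar), 52 mm deep, its walls bevelled over the top 5 mm; x and y lie along its sides
- honey_jar: glass honey jar with a green lid, 64 x 68 x 84 mm, loose in the crate's middle pocket; origin at its underside
- salt_shaker: salt shaker, 44 mm across, 90 mm tall, loose in the crate's last pocket; origin at its underside
- banana_b: a banana, 56 x 193 x 37 mm, lying behind the work area
- tuna_tin: a low tin, 86 mm across, 40 mm tall, right of the crate; origin at its underside
- tomato: a tomato, 74 mm across, right of the crate and behind; origin at its underside
- teaspoon: a teaspoon, 130 mm long, lying at the left

How it is judged:
By the outcome, as a careful person would: the job done as asked, in the order asked, and still so for the second after the job is handed in, while the arm keeps its last pose, push and grip.
It also fails if it takes over 48 s, if anything falls off the work surface, if the arm or the gripper's body presses on something with over 40 N, if the wrist force passes 120 N, or if a joint passes its speed limit or range.

ROBOT

A 6-joint arm with a two-finger parallel gripper is mounted at the origin on a cart in front of the work surface, level with it; the furniture and walls round the work are solid. World frame = base frame: x ahead of the robot, y to its left, z up, the work surface at z = 0. Lengths are in m, angles in rad, forces in N, time in s.
With the tool pointing down it reaches from about 0.275 to 0.725 m from the base axis. Payload 5.6 kg.
Tool frame: the origin (TCP) lies on the centre line of the jaws, within the pads' length; the fingertips stand 14 mm ahead of it and the grasp point (between the pads) lies 5 mm behind it; z points along the fingers, y is the line along which they close (so a half turn about z gives the same grasp; the last joint's range is limited). The gripper opens to 85 mm and grips with 20 to 120 N. Pads are 22 mm wide; open, the fingers measure 114 mm over their backs; the gripper's body (76 mm by 85 mm) begins 54 mm behind the grasp point. The pads swing forward as they close: fully open they stand 13 mm farther back than shut.
Start: joints at [-0.87, 0.255, 0.108, 0, -1.424, -0.285], TCP at [0.222, -0.503, 0.245] pointing down, gripper open.
Joint ranges: [-2.95, 2.95], [-1.21, 1.97], [-1.09, 1.5], [-2.87, 1.71], [-2.94, -0.07], [-3.05, 3.05]. Speed limits (rad/s): [2.57, 2.57, 3.14, 3.14, 3.14, 3.14].

INTERFACE

Orientations are given as a rotation vector (axis times angle).
In Python, from station import manip gives the robot as it stands.
- The arm moves only by the tool arm_command, never from a script. Its argument "plan" is a list of rows, each a list of 2 entries, a list of its own where there are three numbers: the shift along the world's x, y, z in m, then the turn, a rotation vector about the world's x, y, z in degrees. In form: [[[tx, ty, tz], [wx, wy, wz]], ...]. A call has 1 to 5 rows; each row shifts and turns the commanded pose from where the row before left it; what a row does not reach is not made up. A row lasts 1/12 s, in which the tool goes at most 41.7 mm and 7.16 degrees, less where a joint would pass 70% of its speed; a pose out of reach is approached as far as the arm can. A call is refused whole if a number of a shift passes 0.0417 or a number of a turn 7.16, either way. A call with a gripper value outside its range is refused whole. "grip" is the opening, from 0 (shut) to 1 (fully open), set as the call begins (left out, the last holds). The fingers move at their own pace and stop on an object; "grip_force" is the grip in N (left out, the last holds). Time passes only in rows, so rows that do not move let the fingers close. It gives the time, the measured TCP pose, the force, the opening and the grip force at its end, in the units of the state.
- manip.get_state(): the state, without advancing time (a new reading comes with each control period).
- manip.read_camera(name): name is "scene" or "top" or "wrist"; returns a dict with "frame" (384x512x3 uint8, red, green, blue), "fx", "fy", "cx", "cy" (pixels), "R" (3x3) and "t" (3): a world point X has camera coordinates R X + t. Camera axes: x right, y down, z forward; pixel columns grow to the right and rows downward; lengths in m; the calibration is good to about 2 mm. A picture is of the moment at which its call begins. There is no depth.
- manip.job_done(): hands the job in; it is judged then, once.
The state is a dict: "time": time; "qpos": joint angles; "qvel": joint speeds; "effort": joint torques, N m; "eef_pos": TCP position; "orientation": TCP orientation; "wrist_force": force on the tool from outside, world axes, zero at the start; "ft_torque": the same for the moment, N m; "gripper_width": finger opening in m; "grip_force": force on a finger pad.
Only numpy, scipy, OpenCV 4.12 (cv2) and the standard library are available. Lean on these libraries where they do the work, as an engineer would, in place of code of your own. Each camera call takes 0.05 s, during which the arm holds its last target. There are 200 camera calls.

## Working session

There is one attempt and no reset: what is moved stays moved. The work goes in short steps, Python scripts to look and compute and a tool call to move; the robot and the scene stay as the last step left them, time stands still between calls to the robot, and variables do not carry over. Pictures are saved under pics/ and viewed, at most 10 in all, crops included, and the job is handed in when it is done.

Besides the shell and the picture viewer there is one more tool, called after "Call:" as name([rows], argument=value, ...), one row to a line, values as JSON. arm_command: Moves the arm, as the interface text tells. Its arguments: {"type":"object","properties":{"plan":{"type":"array","items":{"type":"array"}},"grip":{"type":"number"},"grip_force":{"type":"number"}},"required":["plan"]}

```bash
mkdir -p pics; ls; cat > h.py <<'E'
import numpy as np, cv2
from station import manip
def cam(n,f=None):
    d=manip.read_camera(n)
    if f: cv2.imwrite('pics/'+f,cv2.cvtColor(d['frame'],cv2.COLOR_RGB2BGR))
    return d
def ray(d,u,v,z):
    R=np.array(d['R']);t=np.array(d['t']);c=-R.T@t
    r=R.T@np.array([(u-d['cx'])/d['fx'],(v-d['cy'])/d['fy'],1])
    return c+r*(z-c[2])/r[2]
E
python3 - <<'E'
from h import *
for n in('top','scene'):
    d=cam(n,n+'0.png');R=np.array(d['R']);print(n,d['fx'],-R.T@d['t'],R.round(2).tolist())
print(manip.get_state())
a=cv2.imread('pics/top0.png')
E
```

```text
pics
top 402.1339516813082 [ 0.3259686  -0.03419855  1.34274565] [[0.07, -1.0, 0.0], [-0.97, -0.07, -0.22], [0.21, 0.01, -0.98]]
scene 469.28595290872755 [-0.12681385  0.51200967  1.07568693] [[-0.58, -0.81, 0.0], [-0.6, 0.43, -0.67], [0.54, -0.39, -0.74]]
{'time': 0.1, 'qpos': array([-8.70399276e-01,  2.55677902e-01,  1.07111213e-01, -4.16681804e-04,
       -1.42389817e+00, -2.84580891e-01]), 'qvel': array([-3.13144177e-04, -1.44258742e-03,  3.84338483e-03,  3.45983676e-03,
        3.09589300e-04,  4.02848117e-05]), 'effort': array([-2.10639431e-03, -3.87604237e+01,  2.38473165e+01,  5.37800029e+00,
       -3.83568113e-03,  2.39102690e-06]), 'eef_pos': array([ 0.22202987, -0.50272582,  0.24448329]), 'orientation': array([ 6.48284719e-01, -3.07354024e+00, -2.61519293e-03]), 'wrist_force': array([-0.41740897,  0.041608  , -0.08668622]), 'ft_torque': array([-0.04192208,  0.01057843,  0.00075342]), 'grip_force': 0.0, 'gripper_width': 0.08561269913627619}
```

View pics/top0.png

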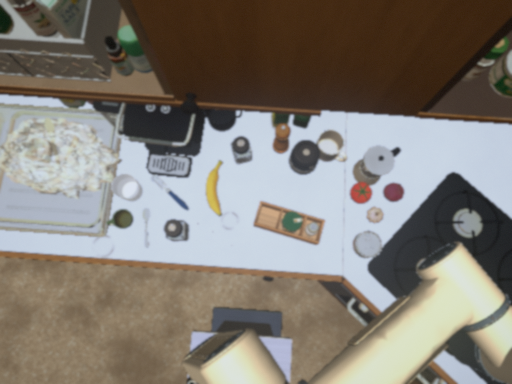

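View pics/scene0.png

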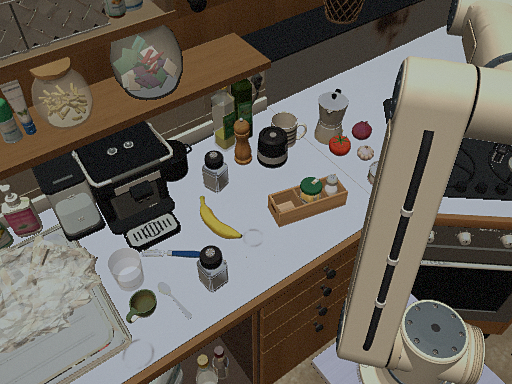

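Top: front jar at about (176,230), crate at (289,223) with its free pocket at the left, (270,216); back jar at (241,149). Scene: jar at (212,268), crate at (307,200).

```bash
python3 - <<'E'
from h import *
t=cv2.imread('pics/top0.png');s=cv2.imread('pics/scene0.png')
f=lambda a,x,y,w,h,k:cv2.resize(a[y:y+h,x:x+w],None,fx=k,fy=k,interpolation=cv2.INTER_CUBIC)
A=np.hstack([f(t,155,210,50,37,8),f(t,250,198,50,37,8)])
B=np.hstack([f(s,190,240,50,55,5),f(s,260,170,100,55,5)])[:, :800]
B=cv2.copyMakeBorder(B,0,0,0,800-B.shape[1],cv2.BORDER_CONSTANT)
cv2.imwrite('pics/c1.png',np.vstack([A,B]))
E
```

```text
(no output)
```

View pics/c1.png

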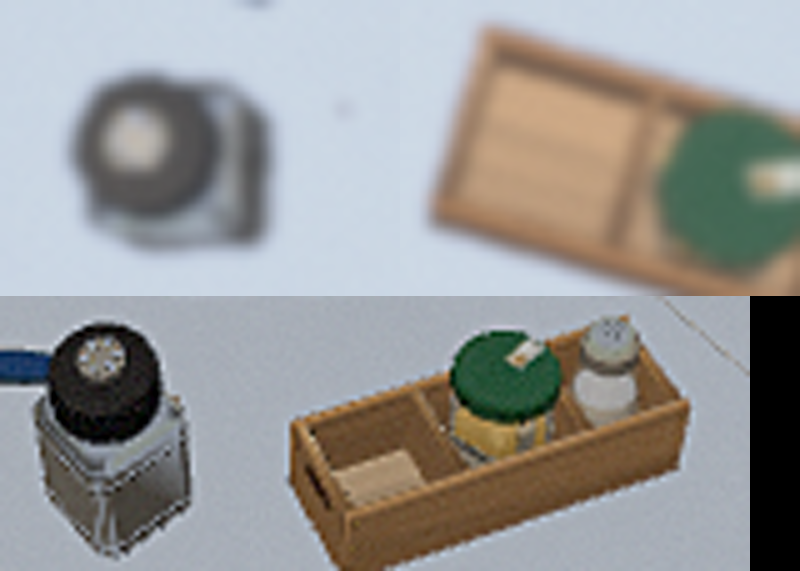

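```bash
python3 - <<'E'
from h import *
t=cam('top');s=cam('scene')
P=lambda x,y,k,ox,oy:((x+.5)/k-.5+ox,(y+.5)/k-.5+oy)
print('coup',ray(t,*P(135,140,8,155,210),.133),ray(s,*P(100,61,5,190,240),.133))
T=lambda x,y:ray(t,*P(x-400,y,8,250,198),.06)[:2]
S=lambda x,y:ray(s,*P(x-250,y-296,5,260,170),.06)[:2]
a,b=T(482,30),T(435,218);print('rimT back/front left',a,b)
c=[S(293,421),S(346,514),S(690,403),S(629,318)];print('rimS',c)
e=a-b;print(np.degrees(np.arctan2(e[1],e[0])))
for i,j in((1,0),(2,1),(2,3)):
    e=c[j]-c[i];print(np.degrees(np.arctan2(e[1],e[0])),np.hypot(*e))
J=lambda x,y,z:ray(s,*P(x,y-296,5,190,240),z)[:2]
l,m,r,f=J(37,415,.088),J(104,490,.088),J(188,437,.088),J(111,556,0)
print('jar',l,m,r,f)
for e in(l-m,m-r):print(np.degrees(np.arctan2(e[1],e[0])),np.hypot(*e))
for n,d in(('t',t),('s',s)):
  R=np.array(d['R']);X=lambda p:(lambda q:(d['fx']*q[0]/q[2]+d['cx'],d['fy']*q[1]/q[2]+d['cy']))(R@p+d['t'])
E
```

```text
coup [0.45781665 0.23191734 0.133     ] [0.45708981 0.23359182 0.133     ]
rimT back/front left [ 0.56946283 -0.02825542] [ 0.49170128 -0.01477775]
rimS [array([ 0.57135618, -0.02776887]), array([ 0.49947319, -0.01100648]), array([ 0.44888007, -0.22217638]), array([ 0.51992413, -0.23909289])]
-9.832844594126398
-13.126228354184876 0.07381153285228806
76.52675652723525 0.21714600885599739
-13.393459218188386 0.07303031180942682
jar [0.47394382 0.26357754] [0.41868826 0.25907407] [0.41997478 0.20998537] [0.43225119 0.25407054]
4.659457318731408 0.05543878083004389
91.50127272734085 0.049105556662810045
```

Call:
arm_command([
  [[0.01175, 0.03675, 0], [0, 0, 0]],
  [[0.01175, 0.03675, 0], [0, 0, 0]],
  [[0.01175, 0.03675, 0], [0, 0, 0]],
  [[0.01175, 0.03675, 0], [0, 0, 0]],
  [[0.01175, 0.03675, 0], [0, 0, 0]],
], grip=1, grip_force=35)

```text
time: 0.62
eef_pos: [0.2808, -0.3177, 0.245]
orientation: [0.647, -3.074, -0.0]
wrist_force: [1.4, 0.2, 0.8]
gripper_width: 0.0855
grip_force: 0.0
```

Call:
arm_command([
  [[0.01175, 0.03675, 0], [0, 0, 0]],
  [[0.01175, 0.03675, 0], [0, 0, 0]],
  [[0.01175, 0.03675, 0], [0, 0, 0]],
  [[0.01175, 0.03675, 0], [0, 0, 0]],
  [[0.01175, 0.03675, 0], [0, 0, 0]],
])

```text
time: 1.03
eef_pos: [0.3396, -0.1338, 0.2455]
orientation: [-0.648, 3.073, -0.0]
wrist_force: [2.1, -0.9, 0.7]
gripper_width: 0.0853
grip_force: 0.0
```

Call:
arm_command([
  [[0.01175, 0.03675, 0], [0, 0, 0]],
  [[0.01175, 0.03675, 0], [0, 0, 0]],
  [[0.01175, 0.03675, 0], [0, 0, 0]],
  [[0.01175, 0.03675, 0], [0, 0, 0]],
  [[0.01175, 0.03675, 0], [0, 0, 0]],
])

```text
time: 1.45
eef_pos: [0.3983, 0.0502, 0.2455]
orientation: [-0.649, 3.073, 0.0]
wrist_force: [1.1, -0.7, -0.3]
gripper_width: 0.0855
grip_force: 0.0
```

Call:
arm_command([
  [[0.01175, 0.03675, 0], [0, 0, 0]],
  [[0.01175, 0.03675, 0], [0, 0, 0]],
  [[0.01175, 0.03675, 0], [0, 0, 0]],
  [[0.01175, 0.03675, 0], [0, 0, 0]],
  [[0.01175, 0.03675, 0], [0, 0, 0]],
])

```text
time: 1.87
eef_pos: [0.4572, 0.2338, 0.2452]
orientation: [0.649, -3.074, 0.0]
wrist_force: [0.5, 0.2, -0.3]
gripper_width: 0.0857
grip_force: 0.0
```

```bash
python3 - <<'E'
from h import *
d=cam('wrist','w1.png');R=np.array(d['R']);print(-R.T@d['t'],R.round(3).tolist(),d['fx'])
s=manip.get_state();print(s['time'],s['eef_pos'],s['orientation'],s['qpos'])
E
```

```text
[0.38761374 0.20255549 0.373398  ] [[-0.405, 0.915, 0.001], [0.872, 0.386, 0.301], [0.275, 0.122, -0.954]] 307.49581895572555
1.9167 [0.45894296 0.23881368 0.24354089] [ 6.52232142e-01 -3.07269442e+00 -6.41676632e-04] [ 7.82446592e-01  1.91039416e-01  2.13219148e-02 -5.88769962e-04
 -1.40122448e+00 -1.93481830e+00]
```

View pics/w1.png

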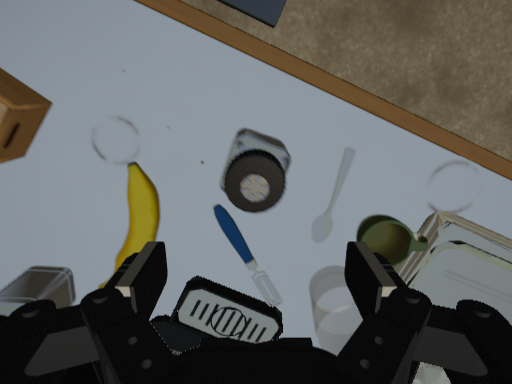

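Wrist view: jar cap coupling at about (256,188), body edge upward of it at (245,130)–(288,150); banana and knife are clear of it. The arm was still settling, so I take a second look zoomed in.

```bash
python3 - <<'E'
from h import *
for i in range(4): d=cam('wrist','w2.png')
s=manip.get_state();print(s['time'],s['eef_pos'])
a=cv2.imread('pics/w2.png');g=a[115:220,205:305]
cv2.imwrite('pics/w2c.png',cv2.resize(g,None,fx=5,fy=5,interpolation=cv2.INTER_CUBIC))
m=(a.max(2)<75).astype(np.uint8);m[:,:200]=0;m[:,310:]=0;m[:110]=0;m[202+15:]=0
n,l,st,c=cv2.connectedComponentsWithStats(m);print(st,c)
E
```

```text
2.1167 [0.4569376  0.23171292 0.24492441]
[[     0      0    512    384 193722]
 [   236    129     50     21    232]
 [   236    138      1      1      1]
 [   234    140      1      2      2]
 [   238    141      3      4     10]
 [   223    149     66     64   2590]
 [   287    152      3      4      4]
 [   290    158      1      2      2]
 [   220    186      1      1      1]
 [   214    205     17     12     38]
 [   214    211      1      2      2]
 [   216    211      3      2      3]
 [   215    215      1      1      1]] [[255.50935361 191.73275622]
 [262.71551724 138.01724138]
 [236.         138.        ]
 [234.         140.5       ]
 [238.9        142.2       ]
 [254.75212355 178.9015444 ]
 [287.75       153.5       ]
 [290.         158.5       ]
 [220.         186.        ]
 [222.76315789 209.84210526]
 [214.         211.5       ]
 [217.         211.33333333]
 [215.         215.        ]]
```

View pics/w2c.png

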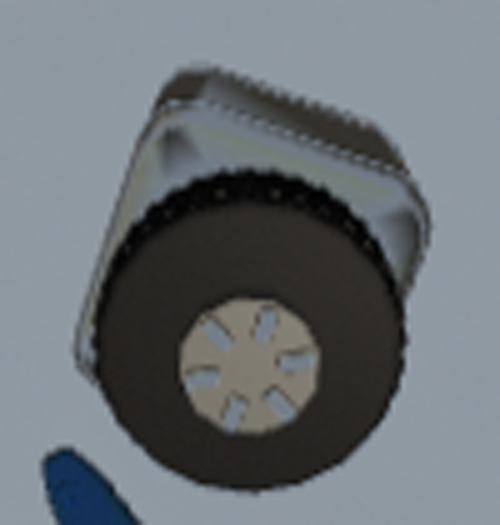

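Zoomed: coupling centre at (250,367) in the crop (full image about 255,188); shoulder edges run (175,103)→(385,172) and (150,140)→(80,340).

```bash
python3 - <<'E'
from h import *
d=cam('wrist')
P=lambda x,y,z:ray(d,(x+.5)/5-.5+205,(y+.5)/5-.5+115,z)[:2]
print(P(250,367,.133), P(253,345,.122))
for a,b in(((175,103),(385,172)),((150,140),(80,340))):
    e=P(*b,.088)-P(*a,.088);print(P(*a,.088),P(*b,.088),np.degrees(np.arctan2(e[1],e[0])))
E
```

```text
[0.45844073 0.23121415] [0.45787214 0.23149347]
[0.43043825 0.20358119] [0.42638978 0.24460324] 95.63627875575735
[0.43864444 0.20200346] [0.4800376  0.20460841] 3.6009817986820107
```

Call:
arm_command([
  [[0.001, 0, -0.015], [0, 0, 7]],
  [[0, 0, -0.02], [0, 0, 7]],
  [[0, 0, -0.02], [0, 0, 7]],
  [[0, 0, -0.02], [0, 0, 7]],
  [[0, 0, -0.02], [0, 0, 7]],
])

```text
time: 2.58
eef_pos: [0.4581, 0.2306, 0.1502]
orientation: [-1.548, 2.732, 0.0]
wrist_force: [1.0, 0.1, -0.7]
gripper_width: 0.0855
grip_force: 0.0
```

Call:
arm_command([
  [[0, 0, -0.02], [0, 0, 7]],
  [[0, 0, -0.015], [0, 0, 0]],
  [[0, 0, -0.01], [0, 0, 0]],
  [[0, 0, 0], [0, 0, 0]],
  [[0, 0, 0], [0, 0, 0]],
])

```text
time: 3.0
eef_pos: [0.4584, 0.2313, 0.1059]
orientation: [-1.705, 2.638, -0.001]
wrist_force: [0.0, -0.2, 0.2]
gripper_width: 0.0853
grip_force: 0.0
```

Call:
arm_command([
  [[0, 0, 0], [0, 0, 0]],
  [[0, 0, 0], [0, 0, 0]],
  [[0, 0, 0], [0, 0, 0]],
  [[0, 0, 0], [0, 0, 0]],
  [[0, 0, 0], [0, 0, 0]],
], grip=0, grip_force=35)

```text
time: 3.42
eef_pos: [0.4591, 0.2323, 0.1066]
orientation: [-1.706, 2.635, -0.001]
wrist_force: [0.4, -0.1, 6.6]
gripper_width: 0.053
grip_force: 37.1
```

Call:
arm_command([
  [[0, 0, 0], [0, 0, 0]],
  [[0, 0, 0], [0, 0, 0]],
  [[0, 0, 0], [0, 0, 0]],
  [[0, 0, 0], [0, 0, 0]],
])

```text
time: 3.75
eef_pos: [0.4591, 0.2323, 0.1066]
orientation: [-1.706, 2.635, -0.001]
wrist_force: [0.6, -1.1, 5.9]
gripper_width: 0.0529
grip_force: 37.1
```

Call:
arm_command([
  [[0, 0, 0.01], [0, 0, 0]],
  [[0, 0, 0.025], [0, 0, 0]],
  [[0, 0, 0.035], [0, 0, 0]],
  [[0, 0, 0.03], [0, 0, -3]],
  [[0.01, -0.02, 0.01], [0, 0, -5]],
])

```text
time: 4.17
eef_pos: [0.4688, 0.2145, 0.2202]
orientation: [-1.517, 2.743, 0.002]
wrist_force: [1.7, 0.7, -1.8]
gripper_width: 0.0527
grip_force: 38.2
```

Call:
arm_command([
  [[0.01, -0.03, 0], [0, 0, -5]],
  [[0.01, -0.03, 0], [0, 0, -5]],
  [[0.01, -0.03, 0], [0, 0, 0]],
  [[0, -0.02, 0], [0, 0, 0]],
  [[0, 0, 0], [0, 0, 0]],
])

```text
time: 4.58
eef_pos: [0.4975, 0.0985, 0.2151]
orientation: [1.267, -2.872, 0.0]
wrist_force: [-0.3, -0.4, -3.0]
gripper_width: 0.0526
grip_force: 38.2
```

Call:
arm_command([
  [[0, 0, 0], [0, 0, 0]],
  [[0, 0, 0], [0, 0, 0]],
])

```text
time: 4.75
eef_pos: [0.4978, 0.1021, 0.2151]
orientation: [1.273, -2.871, -0.001]
wrist_force: [-0.1, -0.1, -3.1]
gripper_width: 0.0527
grip_force: 38.2
```

```bash
python3 - <<'E'
from h import *
d=cam('wrist','w3.png')
s=manip.get_state();print(s['time'],s['eef_pos'],s['orientation'],s['qpos'],s['wrist_force'])
E
```

```text
4.8 [0.49783274 0.1024381  0.21513361] [ 1.27379637e+00 -2.87114187e+00 -8.59273105e-04] [ 5.11163149e-01  1.84569588e-01 -5.91798404e-02 -6.16293560e-04
 -1.32756485e+00 -1.24668112e+00] [-0.50115524  0.17982855 -2.71006916]
```

View pics/w3.png

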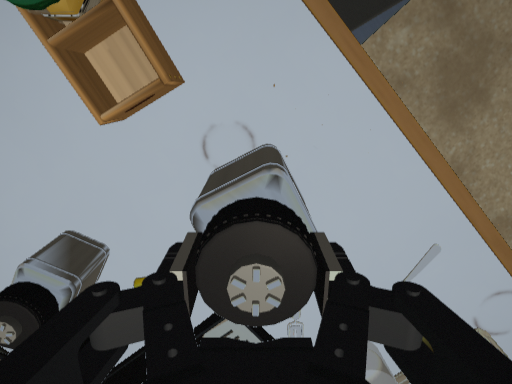

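Wrist view: jar hangs from the cap (coupling at 256,288); crate at upper left, rim corners near (184,82) and (100,125).

```bash
python3 - <<'E'
from h import *
a=cv2.imread('pics/w3.png')[0:235,10:320]
cv2.imwrite('pics/w3c.png',cv2.resize(a,None,fx=2.5,fy=2.5,interpolation=cv2.INTER_CUBIC))
E
```

```text
(no output)
```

View pics/w3c.png

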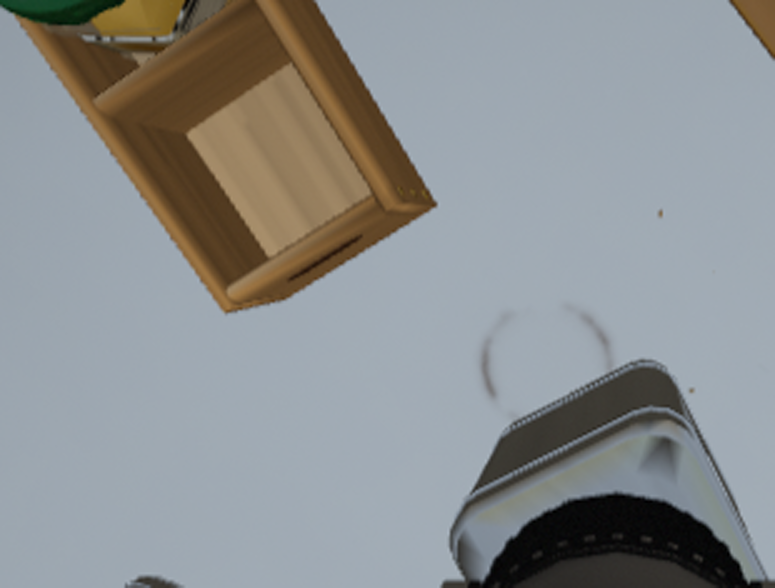

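Crop: rim outer corners at about (392,212) and (226,302); visible pocket floor corner (divider/back wall) at (186,134); jar shoulder edge (470,492)→(650,408).

```bash
python3 - <<'E'
from h import *
d=cam('wrist');s=manip.get_state();print(s['eef_pos'])
P=lambda x,y,z:ray(d,(x+.5)/2.5-.5+10,(y+.5)/2.5-.5,z)[:2]
an=lambda e:(np.degrees(np.arctan2(e[1],e[0])).round(1),np.hypot(*e).round(4))
a,b=P(392,212,.06),P(226,302,.06);c=P(20,20,.06)
print('rim',a,b,an(b-a),an(b-c)); f=P(186,134,.008);print('floor edge',an(P(270,258,.008)-f))
bot=P(436,205,0);print('bot',bot)
for th in(-13.3,):
  r=np.radians(th);ex=np.array([np.cos(r),np.sin(r)]);ey=np.array([-ex[1],ex[0]])
  print('C rim',(a+b)/2-.04*ey,'floor',f-.032*ex+.032*ey, 'bot',bot+.04*ex-.04*ey,'b',b-.04*ex-.04*ey,'a',a+.04*ex-.04*ey)
  # scene + top estimates
  for n,q in(('S0',(.57136,-.02777)),('S1',(.49947,-.01101)),('T0',(.56946,-.02826)),('T1',(.4917,-.01478))):
    q=np.array(q);sg=1 if n[1]=='1' else -1;print(n,q+sg*.04*ex-.04*ey)
z0=.2151+.0015-.018-.0
e=P(650,408,z0)-P(470,492,z0);print('jar edge',an(e),'coup',ray(d,256,288,z0+.045))
E
```

```text
[0.49790174 0.10262962 0.21515142]
rim [ 0.50208477 -0.00948432] [ 0.56939968 -0.0286538 ] (np.float64(-15.9), np.float64(0.07)) (np.float64(78.4), np.float64(0.1051))
floor edge (np.float64(77.4), np.float64(0.0554))
bot [ 0.49788249 -0.01052073]
C rim [ 0.52654024 -0.05799622] floor [ 0.52794529 -0.05701746] bot [ 0.52760766 -0.05864988] b [ 0.52127053 -0.05837897] a [ 0.53180994 -0.05761346]
S0 [ 0.52323086 -0.05749517]
S1 [ 0.52919517 -0.05913914]
T0 [ 0.52133086 -0.05798517]
T1 [ 0.52142517 -0.06290914]
jar edge (np.float64(163.5), np.float64(0.0396)) coup [0.49520012 0.09900202 0.2436    ]
```

```bash
python3 - <<'E'
from h import *
d=cam('wrist');s=manip.get_state()
f=d['frame'];g=f.min(2)
m=np.zeros(g.shape,np.uint8);m[255:325,220:295]=(g[255:325,220:295]>90)
cs,_=cv2.findContours(cv2.morphologyEx(m,cv2.MORPH_CLOSE,np.ones((9,9))),cv2.RETR_EXTERNAL,cv2.CHAIN_APPROX_NONE)
c=max(cs,key=cv2.contourArea);e=cv2.fitEllipse(c);print(e,s['eef_pos'])
z=s['eef_pos'][2]
print(ray(d,*e[0],z+.0264))
w=np.zeros(g.shape,np.uint8);w[:]=0
P=lambda x,y,z:ray(d,(x+.5)/2.5-.5+10,(y+.5)/2.5-.5,z)[:2]
for p,q,zz in(((520,426),(630,370),.108+.006),((510,474),(640,414),.197),((697,440),(750,560),.197)):
    v=P(*q,zz)-P(*p,zz);print(P(*p,zz),P(*q,zz),np.degrees(np.arctan2(v[1],v[0])))
E
```

```text
((255.53392028808594, 288.407958984375), (48.990928649902344, 56.10331726074219), 89.33160400390625) [0.4979571  0.10267849 0.21517912]
[0.49649829 0.10029729 0.24157912]
[0.50849297 0.070307  ] [0.47178333 0.08004635] 165.1413043411856
[0.49467427 0.06708981] [0.46716716 0.07532147] 163.33989115813495
[0.46231137 0.0868281 ] [0.47087644 0.11397001] 72.48605518786636
```

Call:
arm_command([
  [[0.006, -0.03, 0], [0, 0, 1]],
  [[0.0075, -0.04, 0], [0, 0, 1]],
  [[0.0075, -0.04, 0], [0, 0, 1]],
  [[0.006, -0.03, 0], [0, 0, 0]],
  [[0.0035, -0.0187, 0], [0, 0, 0]],
])

```text
time: 5.32
eef_pos: [0.5289, -0.0589, 0.2152]
orientation: [1.347, -2.837, 0.001]
wrist_force: [0.8, 0.6, -2.6]
gripper_width: 0.0528
grip_force: 38.2
```

Call:
arm_command([
  [[0, 0, -0.01], [0, 0, 0]],
  [[0, 0, -0.015], [0, 0, 0]],
  [[0, 0, -0.01], [0, 0, 0]],
  [[0, 0, 0], [0, 0, 0]],
  [[0, 0, 0], [0, 0, 0]],
])

```text
time: 5.73
eef_pos: [0.5283, -0.0562, 0.1798]
orientation: [1.349, -2.835, -0.0]
wrist_force: [0.5, 0.9, -2.6]
gripper_width: 0.0526
grip_force: 38.2
```

```bash
python3 - <<'E'
from h import *
d=cam('wrist','w4.png');t=cam('scene');s=manip.get_state();print(s['time'],s['eef_pos'],s['orientation'],s['wrist_force'])
a=cv2.imread('pics/w4.png');b=cv2.cvtColor(t['frame'],cv2.COLOR_RGB2BGR)[130:240,230:370]
b=cv2.resize(b,None,fx=2.5,fy=2.5);a=a[60:335,80:500]
b=cv2.copyMakeBorder(b,0,0,0,a.shape[1]-b.shape[1],cv2.BORDER_CONSTANT)
cv2.imwrite('pics/c4.png',np.vstack([a,b]))
E
```

```text
5.8333 [ 0.52917625 -0.05627673  0.18105701] [-1.34948560e+00  2.83590294e+00 -1.20809710e-03] [ 0.19490839  0.06679944 -1.92738435]
```

View pics/c4.png

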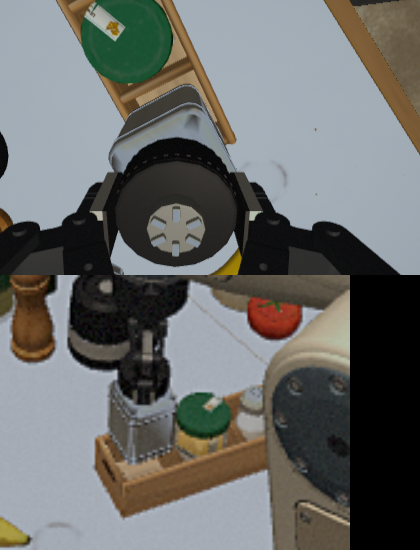

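Views show the jar hanging squarely just above the free pocket (jar at (170,145), crate rim parallel to its sides). Lowering in small steps while watching the force.

Call:
arm_command([
  [[0, 0, -0.01], [0, 0, 0]],
  [[0, 0, -0.008], [0, 0, 0]],
  [[0, 0, -0.006], [0, 0, 0]],
  [[0, 0, 0], [0, 0, 0]],
])

```text
time: 6.17
eef_pos: [0.5275, -0.0567, 0.1543]
orientation: [1.347, -2.835, -0.002]
wrist_force: [-0.3, -0.5, -3.4]
gripper_width: 0.0529
grip_force: 38.2
```

Call:
arm_command([
  [[0, 0, -0.004], [0, 0, 0]],
  [[0, 0, -0.004], [0, 0, 0]],
  [[0, 0, 0], [0, 0, 0]],
])

```text
time: 6.42
eef_pos: [0.5283, -0.0568, 0.1474]
orientation: [1.347, -2.837, -0.001]
wrist_force: [0.4, 0.3, -2.7]
gripper_width: 0.0533
grip_force: 38.2
```

Call:
arm_command([
  [[0, 0, -0.006], [0, 0, 0]],
  [[0, 0, -0.007], [0, 0, 0]],
  [[0, 0, -0.007], [0, 0, 0]],
  [[0, 0, -0.005], [0, 0, 0]],
  [[0, 0, 0], [0, 0, 0]],
])

```text
time: 6.83
eef_pos: [0.5277, -0.0568, 0.1216]
orientation: [1.347, -2.835, -0.002]
wrist_force: [-0.2, 0.9, -2.7]
gripper_width: 0.053
grip_force: 38.2
```

Call:
arm_command([
  [[0, 0, -0.004], [0, 0, 0]],
  [[0, 0, -0.002], [0, 0, 0]],
  [[0, 0, 0], [0, 0, 0]],
  [[0, 0, 0], [0, 0, 0]],
])

```text
time: 7.17
eef_pos: [0.5287, -0.0568, 0.1173]
orientation: [-1.348, 2.838, -0.0]
wrist_force: [-0.1, 0.2, -2.9]
gripper_width: 0.0531
grip_force: 38.2
```

Call:
arm_command([
  [[0, 0, -0.002], [0, 0, 0]],
  [[0, 0, 0], [0, 0, 0]],
  [[0, 0, 0], [0, 0, 0]],
])

```text
time: 7.42
eef_pos: [0.529, -0.0568, 0.1157]
orientation: [-1.348, 2.837, -0.001]
wrist_force: [-0.4, -1.2, -1.3]
gripper_width: 0.0532
grip_force: 38.3
```

Call:
arm_command([
  [[0, 0, -0.0015], [0, 0, 0]],
  [[0, 0, 0], [0, 0, 0]],
  [[0, 0, 0], [0, 0, 0]],
])

```text
time: 7.67
eef_pos: [0.5294, -0.0569, 0.1146]
orientation: [-1.348, 2.836, -0.002]
wrist_force: [0.3, -0.0, 3.3]
gripper_width: 0.0529
grip_force: 38.7
```

```bash
python3 - <<'E'
from h import *
s=manip.get_state();print(s['eef_pos'],s['wrist_force'],s['ft_torque'],s['qpos'])
E
```

```text
[ 0.5294245  -0.05692551  0.11464589] [ 0.34079272 -0.04398306  3.27906844] [-0.05296221 -0.02179115 -0.03031098] [ 1.87540080e-01  2.97136549e-01 -1.78256501e-01  7.59172828e-04
 -1.09349099e+00 -8.71311738e-01]
```

Call:
arm_command([
  [[0, 0, 0], [0, 0, 4]],
  [[0, 0, 0], [0, 0, 4]],
  [[0, 0, 0], [0, 0, 4]],
  [[0, 0, 0], [0, 0, 0]],
])

```text
time: 8.0
eef_pos: [0.5281, -0.0571, 0.1147]
orientation: [1.638, -2.68, -0.001]
wrist_force: [-4.5, 0.1, 8.3]
gripper_width: 0.0529
grip_force: 51.5
```

```bash
cat > st.py <<'E'
from h import *
s=manip.get_state();print(s['time'],s['eef_pos'],s['orientation'],s['wrist_force'],s['ft_torque'],s['qpos'][5],s['gripper_width'])
E
python3 st.py
```

```text
8.0 [ 0.52806436 -0.05710721  0.11472348] [ 1.63836104e+00 -2.68033710e+00 -8.07301918e-04] [-4.52600082  0.06212176  8.28085579] [ 0.3026341   1.67415626 -0.94482086] -0.6602211290845302 0.05286319447597093
```

Hard stop anticlockwise (0.94 N m). Reversing.

Call:
arm_command([
  [[0, 0, 0], [0, 0, -6]],
  [[0, 0, 0], [0, 0, -6]],
  [[0, 0, 0], [0, 0, -6]],
  [[0, 0, 0], [0, 0, -6]],
  [[0, 0, 0], [0, 0, 0]],
])

```text
time: 8.42
eef_pos: [0.529, -0.057, 0.1147]
orientation: [-1.036, 2.965, -0.001]
wrist_force: [-0.2, 0.4, 4.8]
gripper_width: 0.0529
grip_force: 49.7
```

```bash
python3 st.py
```

```text
8.4167 [ 0.52900923 -0.05701016  0.11473112] [-1.03596310e+00  2.96473315e+00 -1.18888876e-03] [-0.23615709  0.40595992  4.79159874] [-0.05680403  0.44888754 -0.01771672] -1.0862397152669878 0.05294403539094439
```

Call:
arm_command([
  [[0, 0, 0], [0, 0, -5]],
  [[0, 0, 0], [0, 0, -5]],
  [[0, 0, 0], [0, 0, -5]],
  [[0, 0, 0], [0, 0, 0]],
])

```text
time: 8.75
eef_pos: [0.5292, -0.057, 0.1147]
orientation: [-0.644, 3.073, -0.001]
wrist_force: [-1.4, -0.1, 5.1]
gripper_width: 0.053
grip_force: 49.7
```

```bash
python3 st.py
```

```text
8.75 [ 0.5291878  -0.05699921  0.11469903] [-6.43530779e-01  3.07345764e+00 -1.07541631e-03] [-1.35187325 -0.08361883  5.1419896 ] [-0.23774285  0.27412417 -0.07910057] -1.3458046305299727 0.05297517969993505
```

Call:
arm_command([
  [[0, 0, 0], [0, 0, -6]],
  [[0, 0, 0], [0, 0, -6]],
  [[0, 0, 0], [0, 0, -6]],
  [[0, 0, 0], [0, 0, -6]],
  [[0, 0, 0], [0, 0, -6]],
])

```text
time: 9.17
eef_pos: [0.5294, -0.0568, 0.1147]
orientation: [0.173, 3.135, 0.0]
wrist_force: [-0.1, 0.5, 4.5]
gripper_width: 0.0528
grip_force: 49.6
```

Call:
arm_command([
  [[0, 0, 0], [0, 0, -6]],
  [[0, 0, 0], [0, 0, -6]],
  [[0, 0, 0], [0, 0, -6]],
  [[0, 0, 0], [0, 0, -3]],
  [[0, 0, 0], [0, 0, 0]],
])

```text
time: 9.58
eef_pos: [0.5293, -0.0571, 0.1147]
orientation: [0.737, 3.052, -0.0]
wrist_force: [-1.9, -1.4, 6.0]
gripper_width: 0.0527
grip_force: 49.8
```

```bash
python3 st.py
```

```text
9.5833 [ 0.52933101 -0.05712021  0.11465586] [ 7.37166940e-01  3.05197936e+00 -3.65523073e-04] [-1.90227957 -1.38899949  6.00565119] [-0.35520805  0.21895602 -0.02311996] -2.2326978697742126 0.05274163326253202
```

Call:
arm_command([
  [[0, 0, 0.003], [0, 0, 0]],
  [[0, 0, 0.003], [0, 0, 0]],
  [[0, 0, 0.003], [0, 0, 0]],
  [[0, 0, 0], [0, 0, 0]],
  [[0, 0, 0], [0, 0, 0]],
])

```text
time: 10.0
eef_pos: [0.5286, -0.0567, 0.1228]
orientation: [-0.737, -3.054, -0.0]
wrist_force: [-0.4, -0.2, -0.3]
gripper_width: 0.0528
grip_force: 49.2
```

```bash
python3 st.py;python3 st.py
```

```text
10.0 [ 0.52863556 -0.05671892  0.12275322] [-7.37110982e-01 -3.05376095e+00 -2.81351840e-04] [-0.44951595 -0.15408219 -0.27416933] [-0.04653732  0.00819218 -0.02899283] -2.2320039937977736 0.052849850089505324
10.0 [ 0.52863556 -0.05671892  0.12275322] [-7.37110982e-01 -3.05376095e+00 -2.81351840e-04] [-0.44951595 -0.15408219 -0.27416933] [-0.04653732  0.00819218 -0.02899283] -2.2320039937977736 0.052849850089505324
```

Force of −0.3 N after 8 mm of lift, so the cap alone is coming up. Lifting well clear.

Call:
arm_command([
  [[0, 0, 0.01], [0, 0, 0]],
  [[0, 0, 0.015], [0, 0, 0]],
  [[0, 0, 0.02], [0, 0, 0]],
  [[0, 0, 0.025], [0, 0, 0]],
  [[0, 0, 0.025], [0, 0, 0]],
])

```text
time: 10.42
eef_pos: [0.5283, -0.0569, 0.2192]
orientation: [-0.737, -3.053, 0.001]
wrist_force: [1.8, 1.0, -0.2]
gripper_width: 0.0528
grip_force: 49.2
```

Call:
arm_command([
  [[0, 0, 0.025], [0, 0, 0]],
  [[0, 0, 0.01], [0, 0, 0]],
  [[0, 0, 0], [0, 0, 0]],
  [[0, 0, 0], [0, 0, 0]],
  [[0, 0, 0], [0, 0, 0]],
])

```text
time: 10.83
eef_pos: [0.5279, -0.0567, 0.2512]
orientation: [-0.737, -3.051, 0.001]
wrist_force: [0.2, 0.1, -0.8]
gripper_width: 0.0529
grip_force: 49.2
```

```bash
python3 - <<'E'
import st
from h import *
d=cam('wrist');t=cam('scene')
a=cv2.cvtColor(d['frame'],cv2.COLOR_RGB2BGR);b=cv2.cvtColor(t['frame'],cv2.COLOR_RGB2BGR)[60:240,140:396]
b=cv2.resize(b,(400,281));a=cv2.resize(a,(400,300))
cv2.imwrite('pics/c5.png',np.hstack([a[:281],b]))
E
```

```text
10.8333 [ 0.52792245 -0.05667174  0.25124539] [-7.37478476e-01 -3.05096106e+00  5.60922649e-04] [ 0.20067066  0.13563539 -0.76742417] [-0.01020715  0.04219569  0.01982708] -2.232584025420166 0.052905943447744255
```

View pics/c5.png

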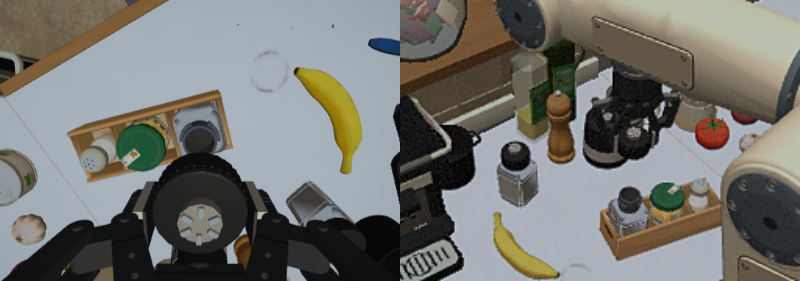

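The last picture shows the cap and its coupling in the gripper at (200,225). The jar, its neck open, stands in the crate pocket at (200,130). The back jar is still closed at (515,165), and nothing else has been disturbed.

```bash
python3 -c "
from station import manip
print(manip.job_done())"
```

```text
the job is handed in; nothing more can be done
None
```

The front jar stands open in its crate pocket and its cap is held up in the gripper, about 130 mm above the closed position: it had a reverse thread and came off clockwise after a brief 0.94 N m stop the other way; job handed in at about 11 s of the 48 s.

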